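Open a hydraulic unit's filler and take out its strainer

ROBOT

A 6-joint arm with a two-finger parallel gripper is mounted at the origin on the work surface. World frame = base frame: x ahead of the robot, y to its left, z up, the work surface at z = 0. Lengths are in m, angles in rad, forces in N, time in s.
With the tool pointing down it reaches from about 0.275 to 0.875 m from the base axis. Payload 12.5 kg.
Tool frame: the origin (TCP) lies at the very end of the fingers, on their centre line; the grasp point (between the pads) lies 19 mm behind it (r.hold_point_z is the distance from the TCP to the grasp point, in m); y points along the fingers, x is the direction in which the jaws open and shut, and the axes are right-handed (so a half turn about y gives the same grasp; the last joint's range is limited). The gripper opens to 85 mm and grips with 20 to 120 N. Pads are 22 mm wide; open, the fingers measure 114 mm over their backs; the gripper's body (76 mm by 85 mm) begins 54 mm behind the grasp point. The pads swing forward as they close: fully open they stand 13 mm farther back than shut.
Start: joints at [-1.374, 0.351, 1.652, -0, 1.139, -0.085], TCP at [0.153, -0.528, 0.231] pointing down, gripper open.
Joint ranges: [-2.75, 2.75], [-0.79, 2.1], [0.01, 2.65], [-1.57, 4.71], [0.07, 3.14], [-2.87, 2.87]. Speed limits (rad/s): [2.22, 2.22, 2.79, 3.14, 3.14, 3.14].

INTERFACE

Orientations are given as a unit quaternion [x, y, z, w].
In Python, from rig import r, viewer, job_done, nets gives the robot as it stands.
- The arm moves only by the shell command python3 -m handwheel 'ROWS' [OPENING] [FORCE]. ROWS is JSON, a list of rows, each an object of numbers: "dx", "dy", "dz": the shift along the tool's x, y, z in mm; "wx", "wy", "wz": the turn, a rotation vector about the tool's x, y, z in rad. In form: [{"dx": .., "dy": .., "dz": .., "wx": .., "wy": .., "wz": ..}, ...]. A call has 1 to 12 rows; each row shifts and turns the pose as measured when the row begins, along the tool's axes as they then stand; what a row does not reach is not made up. A row lasts 1/10 s, in which the tool goes at most 50 mm and 8.59 degrees, less where a joint would pass 70% of its speed; a pose out of reach is approached as far as the arm can. A call with a gripper value outside its range is refused whole. OPENING is the finger opening in mm, from 0 to 85.4, set as the call begins (- or left out, the last holds). The fingers move at their own pace and stop on an object; FORCE is the grip in N (left out, the last holds). Time passes only in rows, so rows that do not move let the fingers close. It gives the time, the measured TCP pose, the force and the opening at its end, in the units of the state.
- r.observe(): the state, without advancing time (a new reading comes with each control period).
- viewer.camera(name): name is "side" or "top" or "wrist"; returns a dict with "color" (420x560x3 uint8, red, green, blue), "depth" (420x560 float32, m along the optical axis (not along the pixel's ray), 0 where there is no reading), "fx", "fy", "cx", "cy" (pixels), "view" (4x4, takes a point from world to camera coordinates). Camera axes: x right, y down, z forward; pixel columns grow to the right and rows downward; lengths in m; the calibration is good to about 2 mm. A picture is of the moment at which its call begins.
- job_done(): hands the job in, once; it reports no verdict.
Trained networks look in a picture, given as the dict that the camera call returned (one of the last four; its "shot" number tells which), for a name from the list of things; names that differ only in an ending like _2 or _b are one class to them, and where a whole thing is asked for, a point or a joint stands for the part that bears it (a point fixed in the world has none). Each returns a list of dicts, best first, with "score" (0 to 1); they miss things now and then, are a little off and sometimes report something else, mostly with a low value. They report only what shows in the picture. A call takes as long as a camera call.
- nets.spot_in(picture, thing): "rect" ([left, top, right, bottom] in pixels, round what is visible of it).
- nets.masks_of(picture, thing): "pixels" (420x560 bool, what is visible of it) and "rect" ([left, top, right, bottom] in pixels, round what is visible of it).
The state is a dict: "time": time; "joints": joint angles; "joint_vel": joint speeds; "effort": joint torques, N m; "tool_pos": TCP position; "tool_rot": TCP orientation; "wrist_force": force on the tool from outside, world axes, zero at the start; "wrist_torque": the same for the moment, N m; "gripper_width": opening from 0.0 (shut) to 1.0 (fully open).
Only numpy, scipy, OpenCV 4.12 (cv2) and the standard library are available. Lean on these libraries where they do the work, as an engineer would, in place of code of your own. Each camera call takes 0.05 s, during which the arm holds its last target. There are 200 camera calls.

TASK

The filler strainer of the hydraulic unit is due for washing. Unscrew the steel cap from the slanted filler neck until its thread lets go, lift it off and set it down in the drip tray, open side down; then draw the strainer out of the neck by its black knob and stand it upright on its foot in the tray, beside the cap. Do not drop either part, and leave the loose tools and parts around them where they are.

Things in the scene. Friction and masses are not known exactly. Their poses are not given: they have to be found in the camera images.
- cap: Bright steel screw cap on the slanted filler neck: a closed drum 57 mm across, 52 tall, ribbed side, 0.10-0.19 kg, hollow (51 mm across, 49 deep). Origin: centre of its open rim; z axis out through the closed top (z = +52 mm), at the start along the neck. It starts screwed home, rim 21.5 mm below the neck's mouth. It covers the strainer's knob: once free, lift it 50 mm straight along the neck.
- neck_mouth (a point): Centre of the filler neck's mouth (41 mm across, 48 over its thread) on the unit's side. z axis out along the neck, 35 degrees from vertical, away from the tank. Right-hand thread, 7 mm pitch: looking at its top, the cap unscrews counter-clockwise, rising 7 mm a turn with about 1 mm play, and comes free after 1.5 turns; turns easily, stays where left. Flange 72 mm across, 34 mm below the mouth.
- strainer: Brass sieve in the neck, under the cap: barrel 30 mm across (32 near the flange) and 66 long, flat foot; flange 39 mm across, 3 thick, resting on the neck's mouth; black knob 14 mm across, 21 tall. 90 mm overall, 0.05-0.1 kg. Origin: centre of the foot; z axis to the knob (69 to 90 mm), at the start along the neck. About 1 mm play; clear of the neck after 66 mm. Stands on its foot.
- unit: Hydraulic power unit, fixed: grey tank 200 x 260 mm, 170 mm tall, with motor and valves on top (up to 335 mm). Origin: centre of the underside. The neck is on its -y side: mouth 235 mm from the origin along -y and 150 mm up, leaning to -y; the tank's cover plate ends 140 mm from the origin.
- tray: Shallow dark steel drip tray, fixed, outside 200 (x) x 280 (y) mm, 22 mm tall, walls and floor 4 mm, empty. Origin: centre of the underside.
- tray_in (a point): Centre of the tray's inner floor, with the tray's axes: x across (192 mm inside), y along (272 mm inside), z up.
- wrench: Bystander: open-ended steel spanner lying flat. Leave alone. Origin: centre of its underside.
- brush: Bystander: cleaning brush lying flat. Leave alone. Origin: centre of its underside.
- oil_bottle: Bystander: plastic oil bottle, 70 mm across, 170 tall, standing. Leave alone. Origin: centre of its underside.
- spray_can: Bystander: aluminium spray can, 58 mm across, 180 tall, standing. Leave alone. Origin: centre of its underside.
- pillar_a: Bystander: steel mould guide pillar, 38 mm foot, 115 tall, standing. Leave alone. Origin: centre of its underside.
- pillar_b: Bystander: second guide pillar, the same. Leave alone. Origin: centre of its underside.
- bush: Bystander: steel guide bush (thick ring), 60 mm across, 55 tall, standing. Leave alone. Origin: centre of its underside.

How it is judged:
On the way, in this order (a step that is already met when the one before it is completed fails the run):
1. the cap has come up the neck by at least 10 mm, in line with it (z of cap in the frame of neck_mouth above -0.0115 m and distance between cap and neck_mouth below 0.03 m and angle between the z axis of cap and the z axis of neck_mouth, either way round below 0.2 rad).
2. the cap stands released in the tray, open side down, while the strainer is still in the neck (x of cap in the frame of tray_in between -0.096 and 0.096 m and y of cap in the frame of tray_in between -0.136 and 0.136 m and z of cap in the frame of tray_in between -0.006 and 0.008 m and angle between cap's own z axis and vertical below 0.12 rad and linear speed of cap below 0.02 m/s and contact force between cap and the fingers below 0.1 N and z of strainer in the frame of neck_mouth below -0.055 m), for 0.2 s.
At the end, for the whole second after the job is handed in: Cap and strainer both rest on the tray's floor, upright within 0.12 rad (cap open side down, strainer on its foot), their origins within the tray's inside and within 8 mm of its floor, clear of one another and at rest (x of cap in the frame of tray_in between -0.096 and 0.096 m and y of cap in the frame of tray_in between -0.136 and 0.136 m and z of cap in the frame of tray_in between -0.006 and 0.008 m and angle between each of cap, strainer's own z axis and vertical below 0.12 rad and linear speed of each of cap, strainer below 0.02 m/s and x of strainer in the frame of tray_in between -0.096 and 0.096 m and y of strainer in the frame of tray_in between -0.136 and 0.136 m and z of strainer in the frame of tray_in between -0.006 and 0.008 m and contact force between strainer and cap below 0.5 N); the robot touches nothing.
It fails at once if the cap or the strainer is dropped (faster than 0.8 m/s while out of the fingers) ((linear speed of cap above 0.8 m/s and contact force between cap and the fingers below 0.1 N) or (linear speed of strainer above 0.8 m/s and contact force between strainer and the fingers below 0.1 N)).
It fails at once if a bystander is shifted by more than 30 mm (distance of any of wrench, brush, oil_bottle, spray_can, pillar_a, pillar_b, bush from where it was at the start of the episode above 0.03 m).
It also fails if it takes over 72 s, if anything falls off the work surface, if the arm or the gripper's body presses on something with over 40 N, if the wrist force passes 120 N, or if a joint passes its speed limit or range.

## Working session

There is one attempt and no reset: what is moved stays moved. The work goes in short steps, Python scripts to look and compute and a shell command to move; the robot and the scene stay as the last step left them, time stands still between calls to the robot, and variables do not carry over. Pictures are saved under pics/ and viewed, about 8 in all and at most 12, crops included, and the job is handed in when it is done.

```bash
ls; mkdir -p pics; python3 - <<'E'
from rig import r, viewer, nets
import cv2, numpy as np
print(r.observe(), r.hold_point_z)
ims=[]
for n in ("side","top"):
    p=viewer.camera(n); print(n,p["fx"],p["cx"],p["cy"],np.round(np.linalg.inv(p["view"]),3).tolist())
    ims.append(p["color"])
    for t in ("cap","tray","unit","oil_bottle","spray_can","pillar_a","bush","wrench","brush"):
        print(t,[(d["rect"],round(d["score"],2)) for d in nets.spot_in(p,t)[:2]])
im=np.hstack(ims)
cv2.imwrite("pics/a.png",cv2.resize(im[...,::-1],(800,300)))
cv2.imwrite("pics/side.png",cv2.resize(ims[0][...,::-1],(800,600)));cv2.imwrite("pics/top.png",cv2.resize(ims[1][...,::-1],(800,600)))
E
```

```text
pics
{'time': 0.0, 'joints': array([-1.37358429e+00,  3.51238634e-01,  1.65241464e+00, -1.13392661e-05,
        1.13911098e+00, -8.45884699e-02]), 'joint_vel': array([-0.00102374,  0.0002987 ,  0.00084282, -0.00107096, -0.00010691,
       -0.00025853]), 'effort': array([-4.03421680e-06, -5.06103945e+01, -2.91406453e+01, -5.64499283e-05,
        4.49405648e-03,  6.95120718e-06]), 'tool_pos': array([ 0.15291034, -0.52797375,  0.2307607 ]), 'tool_rot': array([-0.56498992,  0.42513766, -0.42451497,  0.56553638]), 'wrist_force': array([-0.29463144,  0.42858229, -0.34821557]), 'wrist_torque': array([-0.04246201, -0.02763501,  0.0180516 ]), 'gripper_width': 1.0002703763232916} 0.0187
side 482.14038375483756 282.2604504886756 206.38386728180666 [[-0.812, -0.361, 0.459, -0.058], [-0.584, 0.478, -0.656, 0.791], [0.017, -0.801, -0.598, 0.916], [0.0, 0.0, 0.0, 1.0]]
cap [([226.8, 198.4, 253.2, 225.0], 0.93), ([221.3, 219.9, 246.4, 236.7], 0.44)]
tray [([270.0, 174.3, 374.3, 245.8], 0.66)]
unit [([96.9, 191.4, 257.9, 368.2], 0.81)]
oil_bottle [([224.5, 160.8, 245.1, 210.1], 0.93)]
spray_can [([17
[... 258 characters left out ...]
 440.94465350066884 273.20927671940484 207.3000429793383 [[0.015, -0.988, 0.155, 0.343], [-1.0, -0.013, 0.015, -0.094], [-0.013, -0.155, -0.988, 1.359], [0.0, 0.0, 0.0, 1.0]]
cap [([292.2, 182.5, 387.3, 252.8], 0.72), ([221.2, 165.4, 248.4, 191.7], 0.57)]
tray [([290.8, 183.9, 387.6, 252.2], 0.71)]
unit [([75.7, 142.0, 235.8, 237.9], 0.97)]
oil_bottle [([273.9, 121.0, 303.7, 158.3], 0.79), ([212.6, 171.7, 235.9, 196.2], 0.73)]
spray_can [([219.1, 114.6, 239.5, 151.9], 0.63)]
pillar_a [([408.4, 202.9, 430.6, 224.9], 0.58), ([261.7, 124.5, 272.1, 147.8], 0.44)]
bush [([406.5, 203.6, 430.1, 224.6], 0.71)]
wrench [([206.6, 243.9, 254.8, 290.4], 0.85)]
brush [([262.1, 265.0, 327.5, 284.7], 0.89)]
```

View pics/side.png

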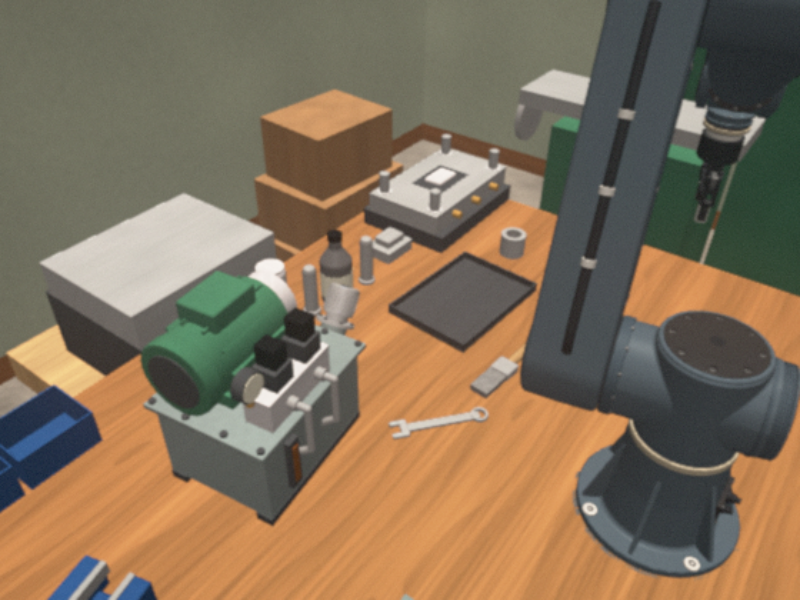

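View pics/top.png

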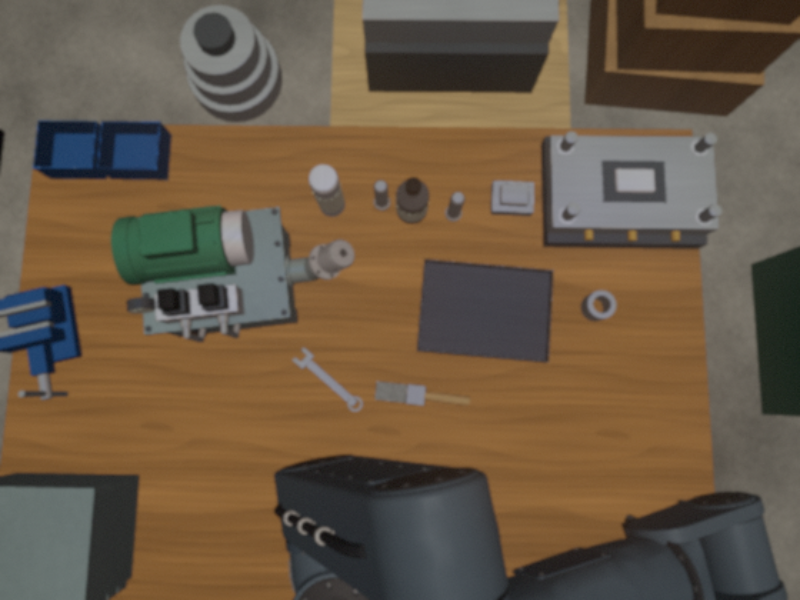

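The side view shows the tilted cap at about (341,300) of 800x600, with bottle and pillars behind it. The top view shows it at about (335,258), with the neck leaning to image right (world -y), and the tray at about (485,310). Next I'll measure with depth.

```bash
cat > h.py <<'E'
from rig import r, viewer, nets
import cv2, numpy as np
from scipy.spatial.transform import Rotation as R
from scipy.optimize import least_squares
def cloud(p,rect=None):
    v,u=np.mgrid[0:420,0:560]; z=p["depth"]
    P=np.stack([(u-p["cx"])/p["fx"]*z,(v-p["cy"])/p["fy"]*z,z,np.ones_like(z)],-1)@np.linalg.inv(p["view"]).T
    P=P[...,:3]; P[z==0]=np.nan
    return P
E
python3 - <<'E'
from h import *
T=viewer.camera("top");S=viewer.camera("side")
P=cloud(T);Q=cloud(S)
print("table z",np.nanmedian(P[280:295,330:380,2]))
# tray from top mask
for t in ("tray","unit"):
    for d in nets.masks_of(T,t)[:1]:
        m=d["pixels"]; X=P[m]; print(t,d["score"],np.round(np.nanpercentile(X,[1,50,99],axis=0),3).tolist())
        if t=="tray": X=X[X[:,2]<.04]
        else: X=X[abs(X[:,2]-.17)<.012]
        (c,s,a)=cv2.minAreaRect(np.float32(X[:,:2])); print(np.round(c,4),np.round(s,4),a)
for n,p,C in (("T",T,P),("S",S,Q)):
    for d in nets.masks_of(p,"cap")[:3]:
        X=C[d["pixels"]]; print(n,d["rect"],round(d["score"],2),np.round(np.nanpercentile(X,[5,50,95],axis=0),3).tolist())
for t in ("oil_bottle","spray_can","pillar_a","bush","wrench","brush"):
    for d in nets.masks_of(T,t)[:2]:
        X=P[d["pixels"]]; print(t,round(d["score"],2),np.round(np.nanpercentile(X,[5,50,95],axis=0),3).tolist())
np.savez("c.npz",P=P,Q=Q,Tc=T["color"],Sc=S["color"])
E
```

```text
table z 4.264867044967424e-05
tray 0.88 [[0.425, -0.417, -0.002], [0.526, -0.28, 0.004], [0.629, -0.139, 0.025]]
[ 0.53   -0.2774] [0.2825 0.2088] 85.63481903076172
unit 0.89 [[0.455, 0.074, 0.022], [0.567, 0.244, 0.248], [0.688, 0.399, 0.335]]
[0.5661 0.267 ] [0.2407 0.281 ] 8.008828163146973
T [217.8, 170.5, 246.1, 192.4] 0.72 [[0.583, 0.003, 0.14], [0.605, 0.03, 0.171], [0.632, 0.065, 0.187]]
S [227.2, 196.7, 255.1, 227.0] 0.71 [[0.58, 0.02, 0.142], [0.595, 0.048, 0.165], [0.627, 0.066, 0.185]]
oil_bottle 0.69 [[0.718, -0.146, 0.017], [0.737, -0.117, 0.114], [0.765, -0.088, 0.171]]
spray_can 0.6 [[0.732, 0.032, 0.023], [0.745, 0.054, 0.165], [0.778, 0.079, 0.183]]
spray_can 0.59 [[0.33, -0.226, 0.013], [0.343, -0.121, 0.018], [0.364, -0.055, 0.023]]
pillar_a 0.7 [[0.732, 0.032, 0.021], [0.744, 0.054, 0.165], [0.777, 0.08, 0.183]]
pillar_a 0.68 [[0.729, -0.221, 0.009], [0.734, -0.209, 0.084], [0.748, -0.196, 0.117]]
bush 0.65 [[0.509, -0.535, 0.009], [0.534, -0.511, 0.051], [0.557, -0.486, 0.058]]
bush 0.5 [[0.472, 0.129, 0.091], [0.566, 0.244, 0.249], [0.657, 0.383, 0.332]]
wrench 0.6 [[0.316, -0.01, -0.002], [0.372, 0.059, 0.006], [0.426, 0.12, 0.012]]
brush 0.98 [[0.328, -0.229, 0.013], [0.343, -0.121, 0.018], [0.364, -0.055, 0.023]]
```

```bash
cat >> h.py <<'E'
def axis(yaw,t=np.radians(35)):  # yaw of the unit; lean to unit -y
    return np.array([np.sin(t)*np.sin(yaw),-np.sin(t)*np.cos(yaw),np.cos(t)])
def sdf(X,m,a,rad,lo,hi):
    d=X-m; h=d@a; q=np.linalg.norm(d-np.outer(h,a),axis=1)
    dr=q-rad; dh=np.abs(h-(lo+hi)/2)-(hi-lo)/2
    return np.where((dr>0)&(dh>0),np.hypot(dr,dh),np.maximum(dr,dh))
E
python3 - <<'E'
from h import *
z=np.load("c.npz");P=z["P"].reshape(-1,3);Q=z["Q"].reshape(-1,3)
def near(P,m,a):
    h=(P-m)@a; q=np.linalg.norm(P-m-np.outer(h,a),axis=1)
    return P[(h>-.015)&(h<.045)&(q<.042)]
for name,src in (("top",[P]),("side",[Q]),("both",[P,Q])):
    x=np.array([.60,.035,.15,-.15])
    for k in range(6):
        a=axis(x[3]); X=np.vstack([near(s,x[:3],a) for s in src])
        f=lambda x:sdf(X,x[:3],axis(x[3]),.0285,-.0215,.0305)
        s=least_squares(f,x,loss="soft_l1",f_scale=.002); x=s.x
    print(name,len(X),np.round(x,4),"med",np.median(abs(f(x))))
    if name=="both": 
        print("axis",axis(x[3]))
# yaw from the tank cover plate, z~.17
X=P[(abs(P[:,2]-.17)<.008)&(P[:,1]>.1)&(P[:,1]<.42)&(P[:,0]>.42)&(P[:,0]<.71)]
print(len(X),cv2.minAreaRect(np.float32(X[:,:2])))
X=P[(P[:,2]>.012)&(P[:,2]<.03)&(P[:,1]<-.11)&(P[:,1]>-.45)&(P[:,0]>.41)&(P[:,0]<.65)]
print("tray rim",cv2.minAreaRect(np.float32(X[:,:2])))
E
```

```text
top 446 [0.6089 0.0345 0.1499 0.1842] med 0.0011504549649399998
side 421 [0.6092 0.0361 0.1487 0.1779] med 0.0012633192065632341
both 856 [0.6092 0.035  0.1498 0.1856] med 0.001251370798561094
axis [ 0.10586815 -0.56372144  0.81915204]
2995 ((0.566100001335144, 0.26700758934020996), (0.24072547256946564, 0.2810444235801697), 8.008828163146973)
tray rim ((0.5260506868362427, -0.27818965911865234), (0.28057196736335754, 0.20067806541919708), 85.65013122558594)
```

```bash
cat >> h.py <<'E'
M=np.array([.609,.035,.1495]); A=axis(.184)
def state():
    s=r.observe(); return s,np.array(s["tool_pos"]),R.from_quat(s["tool_rot"])
def pointed(Rc,zdir):   # least turn that brings tool z onto zdir
    z=Rc.as_matrix()[:,2]; c=np.cross(z,zdir); n=np.linalg.norm(c)
    return R.from_rotvec(c/n*np.arctan2(n,z@zdir))*Rc if n>1e-9 else Rc
def plan(pt,Rt,N,skip=0):
    s,p,Rc=state(); w=(Rc.inv()*Rt).as_rotvec()/N
    S=np.zeros((3,3)); X=Rc
    for k in range(N): S+=X.as_matrix(); X=X*R.from_rotvec(w)
    d=np.linalg.solve(S,pt-p)
    print("N",N,"d mm",np.round(d*1000,1),"w",np.round(w,4),"| deg/row",round(np.degrees(np.linalg.norm(w)),2),"mm/row",round(np.linalg.norm(d)*1000,1))
def where(m=M,a=A):
    s,p,Rc=state(); d=p-m; h=d@a; off=d-h*a
    print("t",round(s["time"],2),"h mm",round(h*1e3,1),"off(tool)mm",np.round(Rc.inv().apply(off)*1e3,1),"tilt err(tool rotvec)",np.round(np.cross(Rc.as_matrix()[:,2],-a)@Rc.as_matrix(),4),"j",np.round(s["joints"],2),"F",np.round(s["wrist_force"],1),"g",round(s["gripper_width"]*85.4,1),"p",np.round(p,4))
E
python3 - <<'E'
from h import *
where(); s,p,Rc=state(); print(Rc.as_matrix().round(2).tolist())
plan(M+.075*A,pointed(Rc,-A),16)
E
```

```text
t 1.6 h mm 336.8 off(tool)mm [ 222.   194.1 -575.8] tilt err(tool rotvec) [-0.8192 -0.5708 -0.    ] j [-1.37  0.35  1.65  0.    1.14 -0.08] F [-0.   0.   0.1] g 85.4 p [ 0.153  -0.5283  0.2313]
[[0.28, 0.0, 0.96], [-0.96, 0.0, 0.28], [-0.0, -1.0, 0.0]]
N 16 d mm [ -6.7 -22.4  41.1] w [-0.0777 -0.0541 -0.    ] | deg/row 5.42 mm/row 47.3
```

```bash
python3 -m handwheel '[{"dz":-10}]' 85; python3 -c "
from h import *
where(); s,p,Rc=state()
plan(M+.075*A,pointed(Rc,-A),18)"
```

```text
t 1.6 h mm 336.8 off(tool)mm [ 222.   194.1 -575.8] tilt err(tool rotvec) [-0.8192 -0.5708 -0.    ] j [-1.37  0.35  1.65  0.    1.14 -0.08] F [-0.   0.   0.1] g 85.4 p [ 0.153  -0.5283  0.2313]
N 18 d mm [ -5.9 -20.1  36.5] w [-0.069  -0.0481 -0.    ] | deg/row 4.82 mm/row 42.1$[0]: bad value
```

The tool's approach axis is y, along the fingers, and rows need all six numbers. I'll fix the helper.

```bash
sed -i 's/as_matrix()\[:,2\]/as_matrix()[:,1]/g' h.py; python3 -c "
from h import *
where(); s,p,Rc=state()
plan(M+.075*A,pointed(Rc,-A),18)"
```

```text
t 1.6 h mm 336.8 off(tool)mm [ 222.   194.1 -575.8] tilt err(tool rotvec) [ 0.056  -0.      0.5708] j [-1.37  0.35  1.65  0.    1.14 -0.08] F [-0.   0.   0.1] g 85.4 p [ 0.153  -0.5283  0.2313]
N 18 d mm [-19.7   8.   32.7] w [0.0033 0.     0.0338] | deg/row 1.94 mm/row 39.0
```

```bash
python3 -m handwheel '[{"dx":-20,"dy":8,"dz":33,"wx":0.003,"wy":0,"wz":0.034},{"dx":-20,"dy":8,"dz":33,"wx":0.003,"wy":0,"wz":0.034},{"dx":-20,"dy":8,"dz":33,"wx":0.003,"wy":0,"wz":0.034},{"dx":-20,"dy":8,"dz":33,"wx":0.003,"wy":0,"wz":0.034},{"dx":-20,"dy":8,"dz":33,"wx":0.003,"wy":0,"wz":0.034},{"dx":-20,"dy":8,"dz":33,"wx":0.003,"wy":0,"wz":0.034},{"dx":-20,"dy":8,"dz":33,"wx":0.003,"wy":0,"wz":0.034},{"dx":-20,"dy":8,"dz":33,"wx":0.003,"wy":0,"wz":0.034},{"dx":-20,"dy":8,"dz":33,"wx":0.003,"wy":0,"wz":0.034},{"dx":-20,"dy":8,"dz":33,"wx":0.003,"wy":0,"wz":0.034},{"dx":-20,"dy":8,"dz":33,"wx":0.003,"wy":0,"wz":0.034},{"dx":-20,"dy":8,"dz":33,"wx":0.003,"wy":0,"wz":0.034}]' 85; python3 -c "
from h import *
where(); s,p,Rc=state()
plan(M+.075*A,pointed(Rc,-A),8);plan(M+.075*A,pointed(Rc,-A),10)"
```

```text
time: 2.8
tool_pos: [0.4741, -0.1667, 0.1885]
tool_rot: [-0.453, 0.527, -0.307, 0.65]
wrist_force: [1.0, -0.5, 0.4]
gripper_width: 0.997
t 2.8 h mm 131.5 off(tool)mm [ 101.9   23.2 -179.3] tilt err(tool rotvec) [0.0205 0.     0.1879] j [-0.59  0.45  1.68  0.3   1.33  0.59] F [ 1.  -0.5  0.4] g 85.1 p [ 0.4741 -0.1667  0.1885]
N 8 d mm [-13.7   5.4  22.5] w [ 0.0026 -0.      0.0236] | deg/row 1.36 mm/row 26.9
N 10 d mm [-10.9   4.3  18. ] w [ 0.0021 -0.      0.0189] | deg/row 1.09 mm/row 21.5
```

```bash
python3 -m handwheel '[{"dx":-14,"dy":5.4,"dz":22.5,"wx":0.003,"wy":0,"wz":0.024},{"dx":-14,"dy":5.4,"dz":22.5,"wx":0.003,"wy":0,"wz":0.024},{"dx":-14,"dy":5.4,"dz":22.5,"wx":0.003,"wy":0,"wz":0.024},{"dx":-14,"dy":5.4,"dz":22.5,"wx":0.003,"wy":0,"wz":0.024},{"dx":-14,"dy":5.4,"dz":22.5,"wx":0.003,"wy":0,"wz":0.024},{"dx":-14,"dy":5.4,"dz":22.5,"wx":0.003,"wy":0,"wz":0.024},{"dx":-14,"dy":5.4,"dz":22.5,"wx":0.003,"wy":0,"wz":0.024},{"dx":-14,"dy":5.4,"dz":22.5,"wx":0.003,"wy":0,"wz":0.024},{"dx":0,"dy":0,"dz":0,"wx":0,"wy":0.14,"wz":0},{"dx":0,"dy":0,"dz":0,"wx":0,"wy":0.14,"wz":0}]' 85; python3 - <<'E'
from h import *
where(); s,p,Rc=state()
plan(M+.075*A,pointed(Rc,-A),2)
W=viewer.camera("wrist"); C=cloud(W).reshape(-1,3)
cv2.imwrite("pics/w1.png",W["color"][...,::-1])
x=np.r_[M,.184]
for k in range(6):
    a=axis(x[3]); h=(C-x[:3])@a; q=np.linalg.norm(C-x[:3]-np.outer(h,a),axis=1)
    X=C[(h>-.015)&(h<.04)&(q<.040)]
    f=lambda x:sdf(X,x[:3],axis(x[3]),.0285,-.0215,.0305)
    x=least_squares(f,x,loss="soft_l1",f_scale=.002).x
print(len(X),x.round(4),np.median(abs(f(x))))
E
```

```text
time: 3.8
tool_pos: [0.6238, 0.0063, 0.2128]
tool_rot: [-0.352, 0.657, -0.298, 0.596]
wrist_force: [0.4, -0.0, -0.2]
gripper_width: 0.994
t 3.8 h mm 69.6 off(tool)mm [-12.6   0.1   7. ] tilt err(tool rotvec) [ 0.0032  0.     -0.0126] j [-0.29  0.63  1.38  0.55  1.47  1.13] F [ 0.4 -0.  -0.2] g 84.9 p [0.6238 0.0063 0.2128]
N 2 d mm [ 6.3 -2.7 -3.5] w [ 0.0016 -0.     -0.0063] | deg/row 0.37 mm/row 7.7
6478 [0.6101 0.0366 0.1484 0.1585] 0.0006384720443476759
```

View pics/w1.png

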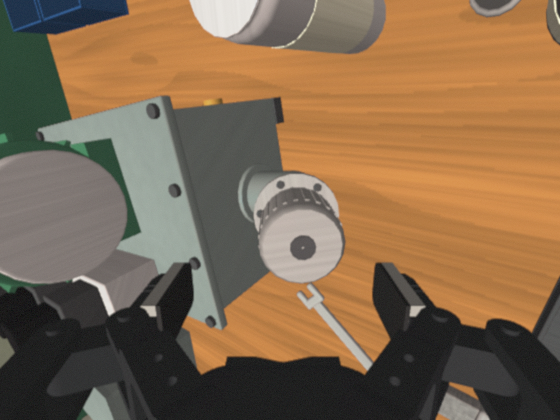

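The picture shows the cap's top at about (302,247), between the open fingers, with a clear path. The wrist fit agrees with the top and side cameras to about 2 mm. I'll blend the fits and pre-wind j6.

```bash
sed -i 's/^M=.*/M=np.array([.6097,.0360,.1490]); A=axis(.168)/' h.py
python3 -m handwheel '[{"dx":6.3,"dy":0,"dz":-3.5,"wx":0.002,"wy":0,"wz":-0.006},{"dx":6.3,"dy":0,"dz":-3.5,"wx":0.002,"wy":0,"wz":-0.006},{"dx":0,"dy":0,"dz":0,"wx":0,"wy":0.148,"wz":0},{"dx":0,"dy":0,"dz":0,"wx":0,"wy":0.148,"wz":0},{"dx":0,"dy":0,"dz":0,"wx":0,"wy":0.148,"wz":0},{"dx":0,"dy":0,"dz":0,"wx":0,"wy":0.148,"wz":0},{"dx":0,"dy":0,"dz":0,"wx":0,"wy":0.148,"wz":0},{"dx":0,"dy":0,"dz":0,"wx":0,"wy":0.148,"wz":0},{"dx":0,"dy":0,"dz":0,"wx":0,"wy":0.148,"wz":0},{"dx":0,"dy":0,"dz":0,"wx":0,"wy":0.148,"wz":0},{"dx":0,"dy":0,"dz":0,"wx":0,"wy":0.148,"wz":0},{"dx":0,"dy":0,"dz":0,"wx":0,"wy":0.148,"wz":0}]' 85
python3 - <<'E'
from h import *
where(); s,p,Rc=state()
plan(M-.014*A,pointed(Rc,-A),6)
W=viewer.camera("wrist"); C=cloud(W).reshape(-1,3)
x=np.r_[M,.168]
for k in range(6):
    a=axis(x[3]); h=(C-x[:3])@a; q=np.linalg.norm(C-x[:3]-np.outer(h,a),axis=1)
    X=C[(h>-.015)&(h<.04)&(q<.040)]
    f=lambda x:sdf(X,x[:3],axis(x[3]),.0285,-.0215,.0305)
    x=least_squares(f,x,loss="soft_l1",f_scale=.002).x
print(len(X),x.round(4),np.median(abs(f(x))))
E
```

```text
time: 5.05
tool_pos: [0.6111, -0.012, 0.2034]
tool_rot: [-0.052, 0.883, -0.466, -0.01]
wrist_force: [-0.1, -1.0, 0.7]
gripper_width: 0.992
t 5.05 h mm 71.8 off(tool)mm [5.8 0.1 8.4] tilt err(tool rotvec) [-0.0053 -0.      0.0065] j [-0.32  0.62  1.42  0.53  1.44  2.6 ] F [-0.1 -1.   0.7] g 84.7 p [ 0.6111 -0.012   0.2034]
N 6 d mm [-1.  14.3 -1.4] w [-0.0009  0.      0.0011] | deg/row 0.08 mm/row 14.4
6238 [0.61   0.0365 0.1484 0.1603] 0.0006500374258110921
```

```bash
sed -i 's/^M=.*/M=np.array([.6100,.0363,.1486]); A=axis(.163)/' h.py
python3 -m handwheel '[{"dx":-3,"dy":5,"dz":-4.3,"wx":-0.003,"wy":0.06,"wz":0.003},{"dx":-3,"dy":10,"dz":-4.3,"wx":-0.003,"wy":0,"wz":0.003},{"dx":0,"dy":18,"dz":0,"wx":0,"wy":0,"wz":0},{"dx":0,"dy":18,"dz":0,"wx":0,"wy":0,"wz":0},{"dx":0,"dy":0,"dz":0,"wx":0,"wy":0,"wz":0}]' 85
python3 - <<'E'
from h import *
where(); s,p,Rc=state()
plan(M-.014*A,pointed(Rc,-A),4)
E
```

```text
time: 5.6
tool_pos: [0.6111, 0.024, 0.1635]
tool_rot: [-0.038, 0.884, -0.465, -0.029]
wrist_force: [0.2, 0.5, 0.0]
gripper_width: 0.994
t 5.6 h mm 19.3 off(tool)mm [0.7 0.  1.7] tilt err(tool rotvec) [-0.0009 -0.      0.0012] j [-0.27  0.65  1.47  0.56  1.34  2.64] F [0.2 0.5 0. ] g 84.9 p [0.6111 0.024  0.1635]
N 4 d mm [-0.2  8.3 -0.4] w [-0.0002 -0.      0.0003] | deg/row 0.02 mm/row 8.3
```

```bash

python3 -m handwheel '[{"dx":-0.5,"dy":12,"dz":-1,"wx":-0.001,"wy":0.05,"wz":0.001},{"dx":0,"dy":12,"dz":-0.5,"wx":0,"wy":0.04,"wz":0},{"dx":0,"dy":9,"dz":0,"wx":0,"wy":0,"wz":0},{"dx":0,"dy":0,"dz":0,"wx":0,"wy":0,"wz":0}]' 85
python3 -c "
from h import *
where()"
python3 -m handwheel '[{"dx":0,"dy":0,"dz":0,"wx":0,"wy":0,"wz":0},{"dx":0,"dy":0,"dz":0,"wx":0,"wy":0,"wz":0},{"dx":0,"dy":0,"dz":0,"wx":0,"wy":0,"wz":0},{"dx":0,"dy":0,"dz":0,"wx":0,"wy":0,"wz":0},{"dx":0,"dy":0,"dz":0,"wx":0,"wy":0,"wz":0}]' 50 40
python3 -c "
from h import *
where()"
```

```text
time: 6.0
tool_pos: [0.6089, 0.0434, 0.1374]
tool_rot: [-0.019, 0.882, -0.466, -0.063]
wrist_force: [0.6, -0.4, -0.4]
gripper_width: 0.996
t 6.0 h mm -13.2 off(tool)mm [-0.2  0.   0.5] tilt err(tool rotvec) [-0.0006 -0.     -0.0014] j [-0.24  0.68  1.5   0.58  1.28  2.7 ] F [ 0.6 -0.4 -0.4] g 85.1 p [0.6089 0.0434 0.1374]
time: 6.5
tool_pos: [0.609, 0.0425, 0.139]
tool_rot: [-0.02, 0.883, -0.466, -0.06]
wrist_force: [-1.6, 0.5, -0.8]
gripper_width: 0.661
t 6.5 h mm -11.5 off(tool)mm [-0.1  0.   0.4] tilt err(tool rotvec) [-0.0005 -0.     -0.0017] j [-0.24  0.67  1.5   0.58  1.28  2.7 ] F [-1.6  0.5 -0.8] g 56.5 p [0.609  0.0425 0.139 ]
```

```bash

python3 -m handwheel '[{"dx":0,"dy":-0.16,"dz":0,"wx":0,"wy":-0.148,"wz":0},{"dx":0,"dy":-0.16,"dz":0,"wx":0,"wy":-0.148,"wz":0},{"dx":0,"dy":-0.16,"dz":0,"wx":0,"wy":-0.148,"wz":0},{"dx":0,"dy":-0.16,"dz":0,"wx":0,"wy":-0.148,"wz":0},{"dx":0,"dy":-0.16,"dz":0,"wx":0,"wy":-0.148,"wz":0},{"dx":0,"dy":-0.16,"dz":0,"wx":0,"wy":-0.148,"wz":0},{"dx":0,"dy":-0.16,"dz":0,"wx":0,"wy":-0.148,"wz":0},{"dx":0,"dy":-0.16,"dz":0,"wx":0,"wy":-0.148,"wz":0},{"dx":0,"dy":-0.16,"dz":0,"wx":0,"wy":-0.148,"wz":0},{"dx":0,"dy":-0.16,"dz":0,"wx":0,"wy":-0.148,"wz":0}]' 50 40
python3 -c "
from h import *
where()"
```

```text
time: 7.5
tool_pos: [0.6111, 0.0425, 0.1412]
tool_rot: [-0.33, 0.686, -0.327, 0.56]
wrist_force: [-1.2, 3.6, 1.4]
gripper_width: 0.666
t 7.5 h mm -9.5 off(tool)mm [-1.2  0.   1.8] tilt err(tool rotvec) [-0.0061  0.     -0.0024] j [-0.24  0.67  1.5   0.59  1.28  1.2 ] F [-1.2  3.6  1.4] g 56.9 p [0.6111 0.0425 0.1412]
```

```bash

python3 -m handwheel '[{"dx":0.5,"dy":-0.16,"dz":-0.7,"wx":-0.003,"wy":-0.148,"wz":-0.001},{"dx":0.5,"dy":-0.16,"dz":-0.5,"wx":-0.003,"wy":-0.148,"wz":-0.001},{"dx":0,"dy":-0.16,"dz":0,"wx":0,"wy":-0.148,"wz":0},{"dx":0,"dy":-0.16,"dz":0,"wx":0,"wy":-0.148,"wz":0},{"dx":0,"dy":-0.16,"dz":0,"wx":0,"wy":-0.148,"wz":0},{"dx":0,"dy":-0.16,"dz":0,"wx":0,"wy":-0.148,"wz":0},{"dx":0,"dy":-0.16,"dz":0,"wx":0,"wy":-0.148,"wz":0},{"dx":0,"dy":-0.16,"dz":0,"wx":0,"wy":-0.148,"wz":0},{"dx":0,"dy":-0.16,"dz":0,"wx":0,"wy":-0.148,"wz":0},{"dx":0,"dy":-0.16,"dz":0,"wx":0,"wy":-0.148,"wz":0},{"dx":0,"dy":-0.16,"dz":0,"wx":0,"wy":-0.148,"wz":0},{"dx":0,"dy":-0.16,"dz":0,"wx":0,"wy":-0.148,"wz":0}]' 50 40
python3 -c "
from h import *
where()"
```

```text
time: 8.7
tool_pos: [0.6096, 0.0443, 0.1447]
tool_rot: [-0.459, -0.01, 0.059, 0.887]
wrist_force: [-0.8, 0.8, -0.5]
gripper_width: 0.67
t 8.7 h mm -7.8 off(tool)mm [0.7 0.  4.3] tilt err(tool rotvec) [-0.0076 -0.     -0.0009] j [-0.24  0.67  1.5   0.59  1.3  -0.6 ] F [-0.8  0.8 -0.5] g 57.3 p [0.6096 0.0443 0.1447]
```

```bash

python3 -m handwheel '[{"dx":0,"dy":-0.16,"dz":-1.5,"wx":-0.003,"wy":-0.148,"wz":0},{"dx":0.3,"dy":-0.16,"dz":-1.5,"wx":-0.003,"wy":-0.148,"wz":0},{"dx":0.3,"dy":-0.16,"dz":-1.3,"wx":0,"wy":-0.148,"wz":0},{"dx":0,"dy":-0.16,"dz":-0.2,"wx":0,"wy":-0.148,"wz":0},{"dx":0,"dy":-0.16,"dz":-0.2,"wx":0,"wy":-0.148,"wz":0},{"dx":0,"dy":-0.16,"dz":-0.2,"wx":0,"wy":-0.148,"wz":0},{"dx":0,"dy":-0.16,"dz":-0.2,"wx":0,"wy":-0.148,"wz":0}]' 50 40
python3 -c "
from h import *
where()"
```

```text
time: 9.4
tool_pos: [0.6078, 0.0434, 0.145]
tool_rot: [-0.364, -0.451, 0.283, 0.764]
wrist_force: [-4.5, -1.2, 0.6]
gripper_width: 0.668
t 9.4 h mm -7.2 off(tool)mm [2.7 0.1 3.1] tilt err(tool rotvec) [-0.015 -0.     0.005] j [-0.24  0.67  1.49  0.58  1.31 -1.65] F [-4.5 -1.2  0.6] g 57.1 p [0.6078 0.0434 0.145 ]
```

```bash

python3 -m handwheel '[{"dx":-1,"dy":-0.2,"dz":-1.2,"wx":-0.006,"wy":-0.148,"wz":0.003},{"dx":-1,"dy":-0.2,"dz":-1.2,"wx":-0.006,"wy":-0.148,"wz":0.002},{"dx":-0.5,"dy":-0.2,"dz":-1,"wx":-0.003,"wy":-0.148,"wz":0},{"dx":0,"dy":-0.2,"dz":-0.4,"wx":0,"wy":-0.148,"wz":0},{"dx":0,"dy":-0.2,"dz":-0.4,"wx":0,"wy":-0.148,"wz":0},{"dx":0,"dy":-0.2,"dz":-0.4,"wx":0,"wy":-0.148,"wz":0},{"dx":0,"dy":-0.2,"dz":-0.4,"wx":0,"wy":-0.148,"wz":0}]' 50 40
python3 -c "
from h import *
where()"
```

```text
time: 10.1
tool_pos: [0.6081, 0.041, 0.1452]
tool_rot: [0.175, 0.773, -0.429, -0.434]
wrist_force: [-3.5, -2.2, -1.2]
gripper_width: 0.669
t 10.1 h mm -5.6 off(tool)mm [2.3 0.  0. ] tilt err(tool rotvec) [-0.0029  0.      0.0099] j [-0.24  0.67  1.49  0.58  1.31 -2.7 ] F [-3.5 -2.2 -1.2] g 57.1 p [0.6081 0.041  0.1452]
```

```bash

python3 -m handwheel '[{"dx":0,"dy":0,"dz":0,"wx":0,"wy":0,"wz":0},{"dx":0,"dy":0,"dz":0,"wx":0,"wy":0,"wz":0},{"dx":0,"dy":0,"dz":0,"wx":0,"wy":0,"wz":0},{"dx":-1.2,"dy":0,"dz":0,"wx":0,"wy":0.05,"wz":0.006},{"dx":-1,"dy":0,"dz":0,"wx":0,"wy":0.148,"wz":0.004},{"dx":0,"dy":0,"dz":0,"wx":0,"wy":0.148,"wz":0},{"dx":0,"dy":0,"dz":0,"wx":0,"wy":0.148,"wz":0},{"dx":0,"dy":0,"dz":0,"wx":0,"wy":0.148,"wz":0},{"dx":0,"dy":0,"dz":0,"wx":0,"wy":0.148,"wz":0},{"dx":0,"dy":0,"dz":0,"wx":0,"wy":0.148,"wz":0},{"dx":0,"dy":0,"dz":0,"wx":0,"wy":0.148,"wz":0},{"dx":0,"dy":0,"dz":0,"wx":0,"wy":0.148,"wz":0}]' 85 40
python3 -c "
from h import *
where()"
```

```text
time: 11.3
tool_pos: [0.6118, 0.039, 0.1451]
tool_rot: [-0.401, -0.37, 0.24, 0.803]
wrist_force: [0.3, -0.4, -0.6]
gripper_width: 0.994
t 11.3 h mm -4.2 off(tool)mm [ 1.6  0.  -1.6] tilt err(tool rotvec) [ 0.005  -0.     -0.0005] j [-0.24  0.67  1.49  0.58  1.29 -1.43] F [ 0.3 -0.4 -0.6] g 84.9 p [0.6118 0.039  0.1451]
```

```bash

python3 -m handwheel '[{"dx":-0.8,"dy":0,"dz":0.8,"wx":0.002,"wy":0.148,"wz":0},{"dx":-0.8,"dy":0,"dz":0.8,"wx":0.003,"wy":0.148,"wz":0},{"dx":0,"dy":0,"dz":0,"wx":0,"wy":0.148,"wz":0},{"dx":0,"dy":0,"dz":0,"wx":0,"wy":0.148,"wz":0},{"dx":0,"dy":0,"dz":0.2,"wx":0,"wy":0.148,"wz":0},{"dx":0,"dy":0,"dz":0.2,"wx":0,"wy":0.148,"wz":0},{"dx":0,"dy":0,"dz":0.2,"wx":0,"wy":0.148,"wz":0},{"dx":0,"dy":0,"dz":0.2,"wx":0,"wy":0.148,"wz":0},{"dx":0,"dy":0,"dz":0.2,"wx":0,"wy":0.148,"wz":0},{"dx":0,"dy":0,"dz":0.2,"wx":0,"wy":0.148,"wz":0},{"dx":0,"dy":0,"dz":0.2,"wx":0,"wy":0.148,"wz":0},{"dx":0,"dy":0,"dz":0.2,"wx":0,"wy":0.148,"wz":0}]' 85 40
python3 -c "
from h import *
where()"
```

```text
time: 12.5
tool_pos: [0.612, 0.04, 0.1472]
tool_rot: [-0.436, 0.399, -0.165, 0.79]
wrist_force: [0.3, 0.4, 0.6]
gripper_width: 0.999
t 12.5 h mm -3.1 off(tool)mm [-0.4  0.   3.2] tilt err(tool rotvec) [-0.004   0.      0.0039] j [-0.24  0.67  1.49  0.58  1.3   0.37] F [0.3 0.4 0.6] g 85.4 p [0.612  0.04   0.1472]
```

```bash

python3 -m handwheel '[{"dx":0,"dy":0.5,"dz":-1.4,"wx":-0.002,"wy":0.148,"wz":0.002},{"dx":0,"dy":0.5,"dz":-1.4,"wx":-0.002,"wy":0.148,"wz":0.002},{"dx":0,"dy":0.2,"dz":0,"wx":0,"wy":0.148,"wz":0},{"dx":0,"dy":0.2,"dz":0,"wx":0,"wy":0.148,"wz":0},{"dx":0,"dy":0.2,"dz":0,"wx":0,"wy":0.148,"wz":0},{"dx":0,"dy":0.2,"dz":0,"wx":0,"wy":0.148,"wz":0},{"dx":0,"dy":0.2,"dz":0,"wx":0,"wy":0.148,"wz":0},{"dx":0,"dy":0.2,"dz":0,"wx":0,"wy":0.148,"wz":0},{"dx":0,"dy":0.2,"dz":0,"wx":0,"wy":0.148,"wz":0},{"dx":0,"dy":0.2,"dz":0,"wx":0,"wy":0.148,"wz":0},{"dx":0,"dy":0.2,"dz":0,"wx":0,"wy":0.148,"wz":0},{"dx":0,"dy":0.2,"dz":0,"wx":0,"wy":0.148,"wz":0}]' 85 40
python3 -c "
from h import *
where()"
```

```text
time: 13.7
tool_pos: [0.6115, 0.0403, 0.145]
tool_rot: [-0.142, 0.867, -0.444, 0.178]
wrist_force: [-0.7, -0.3, 1.7]
gripper_width: 0.997
t 13.7 h mm -5.0 off(tool)mm [-2.3  0.  -0.2] tilt err(tool rotvec) [-0.0023 -0.     -0.0051] j [-0.24  0.67  1.5   0.58  1.29  2.16] F [-0.7 -0.3  1.7] g 85.1 p [0.6115 0.0403 0.145 ]
```

```bash

python3 -m handwheel '[{"dx":1,"dy":0,"dz":0,"wx":-0.001,"wy":0.148,"wz":-0.003},{"dx":1,"dy":0.5,"dz":0,"wx":0,"wy":0.148,"wz":-0.003},{"dx":0,"dy":0.5,"dz":0,"wx":0,"wy":0.148,"wz":0},{"dx":0,"dy":0,"dz":0,"wx":0,"wy":0,"wz":0}]' 85 40
python3 -m handwheel '[{"dx":0,"dy":0,"dz":0,"wx":0,"wy":0,"wz":0},{"dx":0,"dy":0,"dz":0,"wx":0,"wy":0,"wz":0},{"dx":0,"dy":0,"dz":0,"wx":0,"wy":0,"wz":0},{"dx":0,"dy":0,"dz":0,"wx":0,"wy":0,"wz":0},{"dx":0,"dy":0,"dz":0,"wx":0,"wy":0,"wz":0}]' 50 40
python3 -c "
from h import *
where()"
```

```text
time: 14.1
tool_pos: [0.6102, 0.0401, 0.1442]
tool_rot: [-0.04, 0.884, -0.465, -0.023]
wrist_force: [-0.3, -0.1, -0.3]
gripper_width: 0.992
time: 14.6
tool_pos: [0.6101, 0.0402, 0.1444]
tool_rot: [-0.042, 0.884, -0.464, -0.019]
wrist_force: [-0.2, 0.4, 0.2]
gripper_width: 0.662
t 14.6 h mm -5.7 off(tool)mm [-0.6 -0.  -0.8] tilt err(tool rotvec) [-0.0008 -0.     -0.001 ] j [-0.24  0.67  1.5   0.58  1.29  2.61] F [-0.2  0.4  0.2] g 56.5 p [0.6101 0.0402 0.1444]
```

```bash

python3 -m handwheel '[{"dx":0,"dy":-0.17,"dz":0,"wx":0,"wy":-0.148,"wz":0},{"dx":0,"dy":-0.17,"dz":0,"wx":0,"wy":-0.148,"wz":0},{"dx":0,"dy":-0.17,"dz":0,"wx":0,"wy":-0.148,"wz":0},{"dx":0.1,"dy":-0.17,"dz":-0.2,"wx":0,"wy":-0.148,"wz":0},{"dx":0.1,"dy":-0.17,"dz":-0.2,"wx":0,"wy":-0.148,"wz":0},{"dx":0.1,"dy":-0.17,"dz":-0.2,"wx":-0.001,"wy":-0.148,"wz":0},{"dx":0.1,"dy":-0.17,"dz":-0.2,"wx":-0.001,"wy":-0.148,"wz":0},{"dx":0.1,"dy":-0.17,"dz":-0.2,"wx":-0.001,"wy":-0.148,"wz":0},{"dx":0.1,"dy":-0.17,"dz":-0.3,"wx":-0.001,"wy":-0.148,"wz":0},{"dx":0.1,"dy":-0.17,"dz":-0.3,"wx":-0.001,"wy":-0.148,"wz":0},{"dx":0.1,"dy":-0.17,"dz":-0.3,"wx":-0.001,"wy":-0.148,"wz":0},{"dx":0.1,"dy":-0.17,"dz":-0.3,"wx":-0.001,"wy":-0.148,"wz":0}]' 50 40
python3 -c "
from h import *
where()"
```

```text
time: 15.8
tool_pos: [0.6107, 0.0393, 0.1473]
tool_rot: [-0.389, 0.564, -0.255, 0.683]
wrist_force: [1.6, 1.4, -1.1]
gripper_width: 0.66
t 15.8 h mm -2.7 off(tool)mm [-1.5  0.   1.4] tilt err(tool rotvec) [-0.0026 -0.     -0.0016] j [-0.25  0.67  1.49  0.58  1.3   0.81] F [ 1.6  1.4 -1.1] g 56.3 p [0.6107 0.0393 0.1473]
```

```bash

python3 -m handwheel '[{"dx":0.5,"dy":-0.16,"dz":-0.7,"wx":-0.002,"wy":-0.148,"wz":-0.001},{"dx":0.5,"dy":-0.16,"dz":-0.7,"wx":-0.001,"wy":-0.148,"wz":0},{"dx":0.2,"dy":-0.16,"dz":-0.3,"wx":-0.001,"wy":-0.148,"wz":0},{"dx":0,"dy":-0.16,"dz":-0.3,"wx":-0.001,"wy":-0.148,"wz":0},{"dx":0,"dy":-0.16,"dz":-0.3,"wx":-0.001,"wy":-0.148,"wz":0},{"dx":0,"dy":-0.16,"dz":-0.3,"wx":-0.001,"wy":-0.148,"wz":0},{"dx":-0.1,"dy":-0.16,"dz":-0.3,"wx":-0.001,"wy":-0.148,"wz":0},{"dx":-0.1,"dy":-0.16,"dz":-0.3,"wx":-0.001,"wy":-0.148,"wz":0},{"dx":-0.1,"dy":-0.16,"dz":-0.3,"wx":-0.001,"wy":-0.148,"wz":0},{"dx":-0.2,"dy":-0.16,"dz":-0.3,"wx":-0.001,"wy":-0.148,"wz":0}]' 50 40
python3 -c "
from h import *
where()"
```

```text
time: 16.8
tool_pos: [0.6099, 0.0389, 0.1492]
tool_rot: [-0.459, -0.052, 0.08, 0.883]
wrist_force: [-0.9, 1.8, 1.2]
gripper_width: 0.66
t 16.8 h mm -1.0 off(tool)mm [0.4 0.  2.4] tilt err(tool rotvec) [-0.0005  0.     -0.0002] j [-0.25  0.66  1.49  0.58  1.3  -0.69] F [-0.9  1.8  1.2] g 56.3 p [0.6099 0.0389 0.1492]
```

```bash

python3 -m handwheel '[{"dx":-0.2,"dy":-0.2,"dz":-1,"wx":0,"wy":-0.148,"wz":0},{"dx":-0.3,"dy":-0.2,"dz":-1,"wx":0,"wy":-0.148,"wz":0},{"dx":-0.3,"dy":-0.2,"dz":-0.4,"wx":-0.001,"wy":-0.148,"wz":0},{"dx":-0.3,"dy":-0.2,"dz":-0.3,"wx":-0.001,"wy":-0.148,"wz":0},{"dx":-0.3,"dy":-0.2,"dz":-0.3,"wx":-0.001,"wy":-0.148,"wz":0},{"dx":-0.3,"dy":-0.2,"dz":-0.3,"wx":-0.001,"wy":-0.148,"wz":0.001},{"dx":-0.3,"dy":-0.2,"dz":-0.3,"wx":-0.001,"wy":-0.148,"wz":0.001},{"dx":-0.3,"dy":-0.2,"dz":-0.3,"wx":-0.001,"wy":-0.148,"wz":0.001},{"dx":-0.3,"dy":-0.2,"dz":-0.3,"wx":-0.001,"wy":-0.148,"wz":0.001},{"dx":-0.3,"dy":-0.2,"dz":-0.3,"wx":-0.001,"wy":-0.148,"wz":0.001}]' 50 40
python3 -c "
from h import *
where()"
```

```text
time: 17.8
tool_pos: [0.6096, 0.0373, 0.15]
tool_rot: [0.282, 0.641, -0.371, -0.611]
wrist_force: [-3.8, 1.4, 2.8]
gripper_width: 0.661
t 17.8 h mm 0.5 off(tool)mm [1.6 0.  0.3] tilt err(tool rotvec) [0.001  0.     0.0007] j [-0.25  0.66  1.49  0.58  1.31 -2.19] F [-3.8  1.4  2.8] g 56.4 p [0.6096 0.0373 0.15  ]
```

```bash

python3 -m handwheel '[{"dx":-0.5,"dy":-1,"dz":0,"wx":0,"wy":-0.1,"wz":0},{"dx":-0.4,"dy":-3,"dz":0,"wx":0,"wy":0,"wz":0},{"dx":0,"dy":-3,"dz":0,"wx":0,"wy":0,"wz":0}]' 50 40
python3 -c "
from h import *
where()"
```

```text
time: 18.1
tool_pos: [0.6099, 0.0329, 0.1549]
tool_rot: [0.261, 0.672, -0.385, -0.577]
wrist_force: [0.0, 0.2, -0.9]
gripper_width: 0.662
t 18.1 h mm 7.1 off(tool)mm [0.9 0.  0.6] tilt err(tool rotvec) [-0.0004  0.      0.0014] j [-0.25  0.66  1.49  0.57  1.32 -2.29] F [ 0.   0.2 -0.9] g 56.5 p [0.6099 0.0329 0.1549]
```

```bash

python3 -m handwheel '[{"dx":-0.3,"dy":-10,"dz":-0.2,"wx":0,"wy":0,"wz":0},{"dx":-0.3,"dy":-12,"dz":-0.2,"wx":0,"wy":0,"wz":0},{"dx":0,"dy":-12,"dz":0,"wx":0,"wy":0,"wz":0},{"dx":0,"dy":-12,"dz":0,"wx":0,"wy":0,"wz":0},{"dx":0,"dy":-12,"dz":0,"wx":0,"wy":0,"wz":0}]' 50 40
python3 - <<'E'
from h import *
where(); s,p,Rc=state()
plan(np.array([.53,-.32,.09]),pointed(Rc,np.array([0,0,-1.])),12)
W=viewer.camera("side"); cv2.imwrite("pics/s2.png",cv2.resize(W["color"][120:280,160:400][...,::-1],None,fx=2.5,fy=2.5))
E
```

```text
time: 18.6
tool_pos: [0.6166, -0.0036, 0.2061]
tool_rot: [0.263, 0.67, -0.384, -0.578]
wrist_force: [-1.0, -0.3, -0.6]
gripper_width: 0.662
t 18.6 h mm 70.3 off(tool)mm [-0.2  0.  -0.1] tilt err(tool rotvec) [0.0006 0.     0.0002] j [-0.31  0.62  1.41  0.54  1.44 -2.27] F [-1.  -0.3 -0.6] g 56.5 p [ 0.6166 -0.0036  0.2061]
N 12 d mm [-26.3   1.1  13. ] w [ 0.0032 -0.      0.0508] | deg/row 2.92 mm/row 29.4
```

View pics/s2.png

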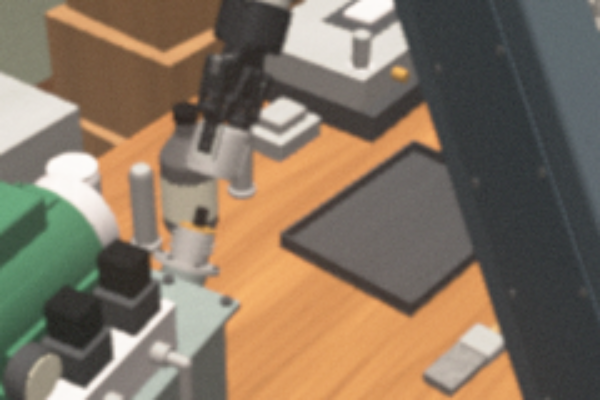

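The cap hangs in the fingers at about (225,155), and the black knob shows on the neck at about (200,215). Next I'll move the cap over the tray.

```bash

python3 -m handwheel '[{"dx":-26,"dy":1,"dz":13,"wx":0.003,"wy":0,"wz":0.051},{"dx":-26,"dy":1,"dz":13,"wx":0.003,"wy":0,"wz":0.051},{"dx":-26,"dy":1,"dz":13,"wx":0.003,"wy":0,"wz":0.051},{"dx":-26,"dy":1,"dz":13,"wx":0.003,"wy":0,"wz":0.051},{"dx":-26,"dy":1,"dz":13,"wx":0.003,"wy":0,"wz":0.051},{"dx":-26,"dy":1,"dz":13,"wx":0.003,"wy":0,"wz":0.051},{"dx":-26,"dy":1,"dz":13,"wx":0.003,"wy":0,"wz":0.051},{"dx":-26,"dy":1,"dz":13,"wx":0.003,"wy":0,"wz":0.051},{"dx":-26,"dy":1,"dz":13,"wx":0.003,"wy":0,"wz":0.051},{"dx":-26,"dy":1,"dz":13,"wx":0.003,"wy":0,"wz":0.051}]' 50 40
python3 - <<'E'
from h import *
where(); s,p,Rc=state()
plan(np.array([.53,-.32,.06]),pointed(Rc,np.array([0,0,-1.])),5)
E
```

```text
time: 19.65
tool_pos: [0.5437, -0.2727, 0.1024]
tool_rot: [0.422, 0.573, -0.531, -0.46]
wrist_force: [1.2, 1.1, -1.3]
gripper_width: 0.66
t 19.65 h mm 130.9 off(tool)mm [-223.   134.7  130.4] tilt err(tool rotvec) [-0.0231  0.     -0.5069] j [-0.57  0.62  1.57  0.08  1.   -2.41] F [ 1.2  1.1 -1.3] g 56.3 p [ 0.5437 -0.2727  0.1024]
N 5 d mm [-9.   8.   4.8] w [ 0.0027 -0.      0.0156] | deg/row 0.91 mm/row 13.0
```

```bash

python3 -m handwheel '[{"dx":-9,"dy":8,"dz":4.8,"wx":0.003,"wy":0,"wz":0.017},{"dx":-9,"dy":8,"dz":4.8,"wx":0.003,"wy":0,"wz":0.016},{"dx":-9,"dy":8,"dz":4.8,"wx":0.003,"wy":0,"wz":0.016},{"dx":-9,"dy":8,"dz":4.8,"wx":0.003,"wy":0,"wz":0.016},{"dx":-9,"dy":8,"dz":4.8,"wx":0.003,"wy":0,"wz":0.016},{"dx":0,"dy":0,"dz":0,"wx":0,"wy":0,"wz":0}]' 50 40
python3 - <<'E'
from h import *
where(); s,p,Rc=state(); D=np.array([0,0,-1.])
print("z dir",Rc.as_matrix()[:,1])
plan(np.array([.53,-.32,.025]),pointed(Rc,D),4)
p=viewer.camera("side"); cv2.imwrite("pics/s3.png",cv2.resize(p["color"][120:280,220:420][...,::-1],None,fx=3,fy=3)); 
for d in nets.masks_of(p,"cap")[:2]:
    X=cloud(p)[d["pixels"]]; print(d["rect"],d["score"],np.nanpercentile(X,[5,50,95],axis=0).round(3).tolist())
E
```

```text
time: 20.25
tool_pos: [0.5287, -0.3234, 0.0564]
tool_rot: [-0.443, -0.55, 0.554, 0.441]
wrist_force: [-0.5, -0.4, -0.7]
gripper_width: 0.661
t 20.25 h mm 120.5 off(tool)mm [-262.9  193.   153.5] tilt err(tool rotvec) [-0.036   0.     -0.5777] j [-0.62  0.69  1.58 -0.01  0.87 -2.41] F [-0.5 -0.4 -0.7] g 56.5 p [ 0.5287 -0.3234  0.0564]
z dir [-0.00200328 -0.00677128 -0.99997507]
N 4 d mm [ 0.8  7.8 -0.5] w [-0.0009  0.     -0.0015] | deg/row 0.1 mm/row 7.9
[325.2, 172.3, 345.6, 198.0] 0.72 [[0.5, -0.338, 0.05], [0.508, -0.311, 0.077], [0.542, -0.298, 0.098]]
```

```bash

python3 -m handwheel '[{"dx":0.8,"dy":10,"dz":-0.5,"wx":-0.001,"wy":0,"wz":-0.002},{"dx":0.8,"dy":10,"dz":-0.5,"wx":-0.001,"wy":0,"wz":-0.002},{"dx":0,"dy":8,"dz":0,"wx":0,"wy":0,"wz":0},{"dx":0,"dy":7,"dz":0,"wx":0,"wy":0,"wz":0},{"dx":0,"dy":2,"dz":0,"wx":0,"wy":0,"wz":0},{"dx":0,"dy":2,"dz":0,"wx":0,"wy":0,"wz":0},{"dx":0,"dy":0,"dz":0,"wx":0,"wy":0,"wz":0}]' 50 40
python3 -c "
from h import *
where(); print(state()[2].as_matrix()[:,1])"
```

```text
time: 21.05
tool_pos: [0.531, -0.3203, 0.0157]
tool_rot: [-0.442, -0.552, 0.553, 0.441]
wrist_force: [-0.1, -0.3, -1.1]
gripper_width: 0.661
t 21.05 h mm 85.6 off(tool)mm [-280.9  203.5  152.9] tilt err(tool rotvec) [-0.0333  0.     -0.5743] j [-0.62  0.75  1.59 -0.    0.8  -2.41] F [-0.1 -0.3 -1.1] g 56.5 p [ 0.531  -0.3203  0.0157]
[ 0.00132893 -0.00182038 -0.99999746]
```

```bash

python3 -m handwheel '[{"dx":0,"dy":1,"dz":0,"wx":0,"wy":0,"wz":0},{"dx":0,"dy":1,"dz":0,"wx":0,"wy":0,"wz":0}]' 50 40
python3 -c "
from h import *
where()"
python3 -m handwheel '[{"dx":0,"dy":1,"dz":0,"wx":0,"wy":0,"wz":0},{"dx":0,"dy":1,"dz":0,"wx":0,"wy":0,"wz":0}]' 50 40
python3 -c "
from h import *
where()"
```

```text
time: 21.25
tool_pos: [0.5314, -0.3203, 0.0153]
tool_rot: [-0.442, -0.552, 0.552, 0.441]
wrist_force: [-4.1, 4.0, 10.6]
gripper_width: 0.662
t 21.25 h mm 85.3 off(tool)mm [-281.2  203.6  152.6] tilt err(tool rotvec) [-0.0329 -0.     -0.5744] j [-0.62  0.75  1.59 -0.    0.8  -2.41] F [-4.1  4.  10.6] g 56.5 p [ 0.5314 -0.3203  0.0153]
time: 21.45
tool_pos: [0.5313, -0.3203, 0.0153]
tool_rot: [-0.442, -0.552, 0.553, 0.441]
wrist_force: [-3.9, 2.6, 9.2]
gripper_width: 0.662
t 21.45 h mm 85.3 off(tool)mm [-281.2  203.6  152.6] tilt err(tool rotvec) [-0.0331 -0.     -0.5744] j [-0.62  0.75  1.59 -0.    0.8  -2.41] F [-3.9  2.6  9.2] g 56.5 p [ 0.5313 -0.3203  0.0153]
```

```bash

python3 -m handwheel '[{"dx":0,"dy":0,"dz":0,"wx":0,"wy":0,"wz":0},{"dx":0,"dy":0,"dz":0,"wx":0,"wy":0,"wz":0},{"dx":0,"dy":0,"dz":0,"wx":0,"wy":0,"wz":0},{"dx":0,"dy":0,"dz":0,"wx":0,"wy":0,"wz":0},{"dx":0,"dy":-8,"dz":0,"wx":0,"wy":0,"wz":0},{"dx":0,"dy":-20,"dz":0,"wx":0,"wy":0,"wz":0},{"dx":0,"dy":-30,"dz":0,"wx":0,"wy":0,"wz":0},{"dx":0,"dy":-40,"dz":0,"wx":0,"wy":0,"wz":0},{"dx":0,"dy":-30,"dz":0,"wx":0,"wy":0,"wz":0}]' 85 40
python3 - <<'E'
from h import *
where(); s,p,Rc=state()
plan(M+.08*A,pointed(Rc,-A),12)
p=viewer.camera("top"); C=cloud(p)
for d in nets.masks_of(p,"cap")[:3]:
    X=C[d["pixels"]]; print(d["rect"],d["score"],np.nanpercentile(X,[5,50,95],axis=0).round(3).tolist())
cv2.imwrite("pics/t4.png",cv2.resize(p["color"][130:290,180:440][...,::-1],None,fx=3,fy=3))
E
```

```text
time: 22.35
tool_pos: [0.5296, -0.3191, 0.1458]
tool_rot: [-0.44, -0.552, 0.553, 0.443]
wrist_force: [0.0, -0.5, 0.5]
gripper_width: 1.0
t 22.35 h mm 191.4 off(tool)mm [-219.8  159.5  149.7] tilt err(tool rotvec) [-0.0364  0.     -0.5707] j [-0.62  0.57  1.54 -0.    1.04 -2.41] F [ 0.  -0.5  0.5] g 85.4 p [ 0.5296 -0.3191  0.1458]
N 12 d mm [ 24.6   1.3 -12.9] w [-0.0032 -0.     -0.0506] | deg/row 2.91 mm/row 27.8
[312.5, 136.6, 326.8, 153.2] 0.63 [[0.729, -0.223, 0.008], [0.735, -0.208, 0.084], [0.751, -0.196, 0.116]]
```

View pics/t4.png

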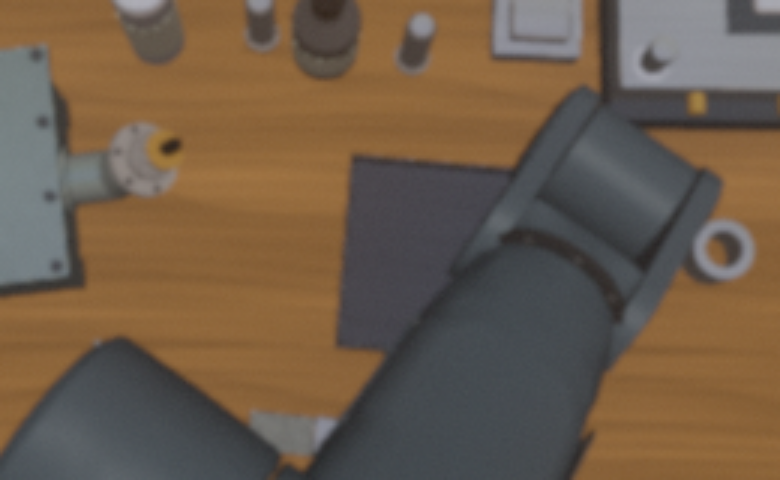

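The strainer is in the neck, its black knob at about (172,147). The arm hides the cap, so I'll check that on the way.

```bash

python3 -m handwheel '[{"dx":25,"dy":1,"dz":-13,"wx":-0.003,"wy":0,"wz":-0.051},{"dx":25,"dy":1,"dz":-13,"wx":-0.003,"wy":0,"wz":-0.051},{"dx":25,"dy":1,"dz":-13,"wx":-0.003,"wy":0,"wz":-0.051},{"dx":25,"dy":1,"dz":-13,"wx":-0.003,"wy":0,"wz":-0.051},{"dx":25,"dy":1,"dz":-13,"wx":-0.003,"wy":0,"wz":-0.051},{"dx":25,"dy":1,"dz":-13,"wx":-0.003,"wy":0,"wz":-0.051},{"dx":25,"dy":1,"dz":-13,"wx":-0.003,"wy":0,"wz":-0.051},{"dx":25,"dy":1,"dz":-13,"wx":-0.003,"wy":0,"wz":-0.051},{"dx":25,"dy":1,"dz":-13,"wx":-0.003,"wy":0,"wz":-0.051}]' 85 40
python3 - <<'E'
from h import *
where(); s,p,Rc=state()
plan(M+.075*A,pointed(Rc,-A),4)
p=viewer.camera("top"); C=cloud(p)
b=(abs(C[...,0]-.53)<.05)&(abs(C[...,1]+.32)<.05)&(C[...,2]>.012)&(C[...,2]<.08)
X=C[b]; print(len(X), np.nanpercentile(X,[5,50,95],axis=0).round(3).tolist() if len(X) else "")
for d in nets.masks_of(p,"cap")[:2]:
    X=C[d["pixels"]]; print(d["rect"],d["score"],np.nanpercentile(X,[5,50,95],axis=0).round(3).tolist())
E
```

```text
time: 23.35
tool_pos: [0.5961, -0.0721, 0.186]
tool_rot: [0.305, 0.647, -0.425, -0.555]
wrist_force: [1.1, 0.3, 0.6]
gripper_width: 0.993
t 23.35 h mm 90.7 off(tool)mm [-62.    8.7  34.7] tilt err(tool rotvec) [-0.0097 -0.     -0.133 ] j [-0.37  0.6   1.45  0.41  1.37 -2.31] F [1.1 0.3 0.6] g 84.8 p [ 0.5961 -0.0721  0.186 ]
N 4 d mm [15.9  2.5 -8.7] w [-0.0024  0.     -0.0334] | deg/row 1.92 mm/row 18.3
335 [[0.506, -0.344, 0.024], [0.529, -0.318, 0.055], [0.553, -0.295, 0.06]]
[344.0, 202.9, 363.6, 226.6] 0.56 [[0.506, -0.345, 0.013], [0.53, -0.318, 0.055], [0.556, -0.295, 0.06]]
```

```bash

python3 -m handwheel '[{"dx":16,"dy":2.5,"dz":-8.7,"wx":-0.002,"wy":0,"wz":-0.034},{"dx":16,"dy":2.5,"dz":-8.7,"wx":-0.002,"wy":0,"wz":-0.034},{"dx":16,"dy":2.5,"dz":-8.7,"wx":-0.002,"wy":0,"wz":-0.034},{"dx":16,"dy":2.5,"dz":-8.7,"wx":-0.002,"wy":0,"wz":-0.034},{"dx":0,"dy":0,"dz":0,"wx":0,"wy":0,"wz":0}]' 50 40
python3 - <<'E'
from h import *
where(); s,p,Rc=state()
plan(M+.035*A,pointed(Rc,-A),4)
W=viewer.camera("wrist"); cv2.imwrite("pics/w5.png",W["color"][...,::-1]); C=cloud(W).reshape(-1,3)
h=(C-M)@A; o=C-M-np.outer(h,A); q=np.linalg.norm(o,axis=1)
X=C[(h>.006)&(h<.035)&(q<.016)]
f=lambda x:sdf(X,M+Rc.apply([x[0],0,x[1]]),A,.007,.003,.024+x[2])
s=least_squares(f,[0,0,0],loss="soft_l1",f_scale=.001); print(len(X),"knob off tool x,z, top extra mm",s.x*1e3,np.median(abs(f(s.x))))
E
```

```text
time: 23.95
tool_pos: [0.6161, -0.0064, 0.208]
tool_rot: [0.263, 0.667, -0.385, -0.582]
wrist_force: [0.1, -1.3, -0.2]
gripper_width: 0.582
t 23.95 h mm 73.4 off(tool)mm [-1.2  0.   0.9] tilt err(tool rotvec) [-0.004  -0.      0.0013] j [-0.31  0.62  1.41  0.54  1.45 -2.26] F [ 0.1 -1.3 -0.2] g 49.7 p [ 0.6161 -0.0064  0.208 ]
N 4 d mm [ 0.3  9.6 -0.3] w [-0.001  -0.      0.0003] | deg/row 0.06 mm/row 9.6
445 knob off tool x,z, top extra mm [ 0.10948134  0.59707629 -0.29832657] 0.00026025305056568207
```

View pics/w5.png

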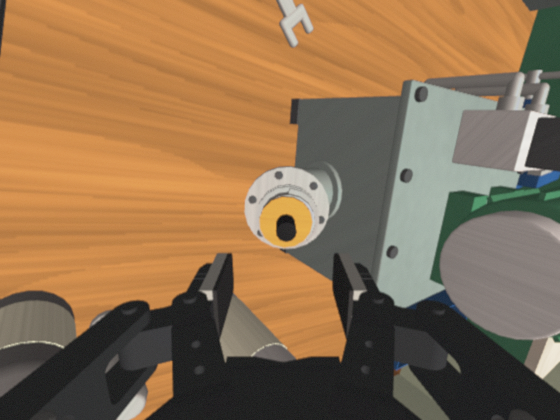

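The knob at (286,228) sits centred between the fingers, and the fit puts it within 0.6 mm of the predicted axis. Descending.

```bash

python3 -m handwheel '[{"dx":0.7,"dy":15,"dz":-0.2,"wx":-0.002,"wy":0,"wz":0.001},{"dx":0.6,"dy":15,"dz":-0.1,"wx":-0.002,"wy":0,"wz":0},{"dx":0,"dy":13,"dz":0,"wx":0,"wy":0,"wz":0},{"dx":0,"dy":10,"dz":0,"wx":0,"wy":0,"wz":0},{"dx":0,"dy":5,"dz":0,"wx":0,"wy":0,"wz":0},{"dx":0,"dy":0,"dz":0,"wx":0,"wy":0,"wz":0}]' 50 40
python3 -c "
from h import *
where()"
```

```text
time: 24.6
tool_pos: [0.6086, 0.0227, 0.1562]
tool_rot: [0.268, 0.665, -0.386, -0.581]
wrist_force: [-0.2, 0.4, -0.4]
gripper_width: 0.586
t 24.6 h mm 13.8 off(tool)mm [-6.3  0.1  3.9] tilt err(tool rotvec) [-0.0005  0.     -0.0083] j [-0.27  0.66  1.49  0.56  1.32 -2.28] F [-0.2  0.4 -0.4] g 50.1 p [0.6086 0.0227 0.1562]
```

```bash

python3 -m handwheel '[{"dx":4,"dy":1,"dz":-2,"wx":0,"wy":0,"wz":-0.004},{"dx":2.2,"dy":1,"dz":-1.3,"wx":0,"wy":0,"wz":-0.004},{"dx":0,"dy":3,"dz":0,"wx":0,"wy":0,"wz":0},{"dx":0,"dy":0,"dz":0,"wx":0,"wy":0,"wz":0}]' 50 40
python3 -c "
from h import *
where()"
```

```text
time: 25.0
tool_pos: [0.6112, 0.0311, 0.1568]
tool_rot: [0.266, 0.667, -0.383, -0.582]
wrist_force: [-0.3, -0.5, -0.1]
gripper_width: 0.587
t 25.0 h mm 9.8 off(tool)mm [ 0.3  0.  -0.3] tilt err(tool rotvec) [ 0.0014 -0.     -0.0008] j [-0.26  0.66  1.48  0.57  1.32 -2.28] F [-0.3 -0.5 -0.1] g 50.2 p [0.6112 0.0311 0.1568]
```

```bash

python3 -m handwheel '[{"dx":0,"dy":3.5,"dz":0.6,"wx":0,"wy":0,"wz":0},{"dx":0,"dy":0,"dz":0,"wx":0,"wy":0,"wz":0}]' 50 40
python3 -m handwheel '[{"dx":0,"dy":0,"dz":0,"wx":0,"wy":0,"wz":0},{"dx":0,"dy":0,"dz":0,"wx":0,"wy":0,"wz":0},{"dx":0,"dy":0,"dz":0,"wx":0,"wy":0,"wz":0},{"dx":0,"dy":0,"dz":0,"wx":0,"wy":0,"wz":0},{"dx":0,"dy":0,"dz":0,"wx":0,"wy":0,"wz":0},{"dx":0,"dy":0,"dz":0,"wx":0,"wy":0,"wz":0}]' 5 40
python3 -c "
from h import *
where()"
```

```text
time: 25.2
tool_pos: [0.6103, 0.033, 0.1538]
tool_rot: [0.266, 0.667, -0.383, -0.582]
wrist_force: [-1.7, 0.0, 0.4]
gripper_width: 0.584
time: 25.8
tool_pos: [0.6103, 0.0333, 0.1543]
tool_rot: [0.265, 0.667, -0.383, -0.582]
wrist_force: [0.7, 1.1, 0.6]
gripper_width: 0.133
t 25.8 h mm 6.4 off(tool)mm [ 0.8 -0.   0.2] tilt err(tool rotvec) [ 0.0017  0.     -0.0002] j [-0.25  0.66  1.49  0.57  1.32 -2.28] F [0.7 1.1 0.6] g 11.3 p [0.6103 0.0333 0.1543]
```

```bash

python3 -m handwheel '[{"dx":0,"dy":-2,"dz":0,"wx":0,"wy":0,"wz":0},{"dx":0,"dy":-4,"dz":0,"wx":0,"wy":0,"wz":0},{"dx":0,"dy":-5,"dz":0,"wx":0,"wy":0,"wz":0}]' 5 40
python3 -c "
from h import *
where()"
```

```text
time: 26.1
tool_pos: [0.611, 0.027, 0.1632]
tool_rot: [0.265, 0.667, -0.383, -0.582]
wrist_force: [-0.1, -0.6, 0.1]
gripper_width: 0.132
t 26.1 h mm 17.3 off(tool)mm [ 0.7 -0.   0.5] tilt err(tool rotvec) [ 0.0005 -0.      0.0002] j [-0.26  0.65  1.48  0.57  1.34 -2.27] F [-0.1 -0.6  0.1] g 11.2 p [0.611  0.027  0.1632]
```

```bash

python3 -m handwheel '[{"dx":0,"dy":-6,"dz":0,"wx":0,"wy":0,"wz":0},{"dx":0,"dy":-7,"dz":0,"wx":0,"wy":0,"wz":0},{"dx":0,"dy":-7,"dz":0,"wx":0,"wy":0,"wz":0},{"dx":0,"dy":-7,"dz":0,"wx":0,"wy":0,"wz":0}]' 5 40
python3 -c "
from h import *
where()"
```

```text
time: 26.5
tool_pos: [0.6138, 0.0097, 0.1874]
tool_rot: [0.266, 0.667, -0.383, -0.582]
wrist_force: [-0.2, 0.8, -1.2]
gripper_width: 0.127
t 26.5 h mm 47.2 off(tool)mm [ 0.2 -0.   0.5] tilt err(tool rotvec) [ 0.0011 -0.     -0.0009] j [-0.29  0.63  1.44  0.55  1.39 -2.26] F [-0.2  0.8 -1.2] g 10.9 p [0.6138 0.0097 0.1874]
```

```bash

python3 -m handwheel '[{"dx":0,"dy":-6,"dz":0,"wx":0,"wy":0,"wz":0},{"dx":0,"dy":-7,"dz":0,"wx":0,"wy":0,"wz":0},{"dx":0,"dy":-7,"dz":0,"wx":0,"wy":0,"wz":0},{"dx":0,"dy":-7,"dz":0,"wx":0,"wy":0,"wz":0},{"dx":0,"dy":-7,"dz":0,"wx":0,"wy":0,"wz":0},{"dx":0,"dy":-7,"dz":0,"wx":0,"wy":0,"wz":0},{"dx":0,"dy":-6,"dz":0,"wx":0,"wy":0,"wz":0}]' 5 60
python3 - <<'E'
from h import *
where(); s,p,Rc=state()
plan(np.array([.523,-.205,.125]),pointed(Rc,np.array([0,0,-1.])),12)
W=viewer.camera("side"); cv2.imwrite("pics/s6.png",cv2.resize(W["color"][120:280,200:420][...,::-1],None,fx=3,fy=3))
E
```

```text
time: 27.2
tool_pos: [0.6186, -0.0197, 0.2299]
tool_rot: [0.266, 0.667, -0.383, -0.582]
wrist_force: [-0.3, 0.0, 0.2]
gripper_width: 0.121
t 27.2 h mm 99.1 off(tool)mm [ 0.3 -0.   0.6] tilt err(tool rotvec) [ 0.0018 -0.     -0.0014] j [-0.33  0.61  1.37  0.53  1.49 -2.25] F [-0.3  0.   0.2] g 10.4 p [ 0.6186 -0.0197  0.2299]
N 12 d mm [-15.7   3.8  11.2] w [ 0.0027 -0.      0.0507] | deg/row 2.91 mm/row 19.7
```

View pics/s6.png

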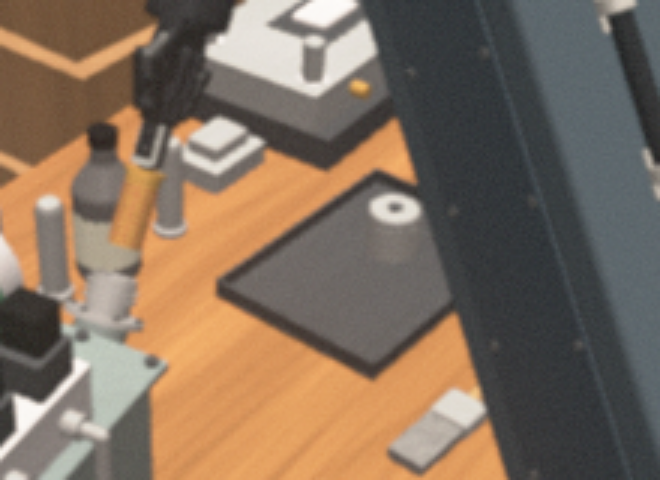

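The side view shows the strainer held by its knob, foot clear of the neck at about (122,248), and the cap upright in the tray at about (395,230). Now to the tray.

```bash

python3 -m handwheel '[{"dx":-16,"dy":4,"dz":11,"wx":0.003,"wy":0,"wz":0.051},{"dx":-16,"dy":4,"dz":11,"wx":0.003,"wy":0,"wz":0.051},{"dx":-16,"dy":4,"dz":11,"wx":0.003,"wy":0,"wz":0.051},{"dx":-16,"dy":4,"dz":11,"wx":0.003,"wy":0,"wz":0.051},{"dx":-16,"dy":4,"dz":11,"wx":0.003,"wy":0,"wz":0.051},{"dx":-16,"dy":4,"dz":11,"wx":0.003,"wy":0,"wz":0.051},{"dx":-16,"dy":4,"dz":11,"wx":0.003,"wy":0,"wz":0.051},{"dx":-16,"dy":4,"dz":11,"wx":0.003,"wy":0,"wz":0.051},{"dx":-16,"dy":4,"dz":11,"wx":0.003,"wy":0,"wz":0.051},{"dx":-16,"dy":4,"dz":11,"wx":0.003,"wy":0,"wz":0.051}]' 5 60
python3 - <<'E'
from h import *
where(); s,p,Rc=state()
plan(np.array([.523,-.205,.115]),pointed(Rc,np.array([0,0,-1.])),4)
E
```

```text
time: 28.25
tool_pos: [0.539, -0.178, 0.132]
tool_rot: [0.422, 0.569, -0.532, -0.464]
wrist_force: [-0.3, -0.1, -1.4]
gripper_width: 0.122
t 28.25 h mm 101.1 off(tool)mm [-143.7   87.8  112.5] tilt err(tool rotvec) [-0.0266 -0.     -0.506 ] j [-0.43  0.52  1.67  0.08  1.   -2.26] F [-0.3 -0.1 -1.4] g 10.4 p [ 0.539 -0.178  0.132]
N 4 d mm [-6.   4.   5.4] w [0.001  0.     0.0198] | deg/row 1.14 mm/row 8.9
```

```bash

python3 -m handwheel '[{"dx":-6,"dy":4,"dz":5.4,"wx":0.001,"wy":0,"wz":0.021},{"dx":-6,"dy":4,"dz":5.4,"wx":0.001,"wy":0,"wz":0.021},{"dx":-6,"dy":4,"dz":5.4,"wx":0.001,"wy":0,"wz":0.02},{"dx":-6,"dy":4,"dz":5.4,"wx":0.001,"wy":0,"wz":0.02},{"dx":0,"dy":0,"dz":0,"wx":0,"wy":0,"wz":0}]' 5 60
python3 - <<'E'
from h import *
where(); s,p,Rc=state(); print("axis",Rc.as_matrix()[:,1].round(4),"p",p)
plan(np.array([.523,-.205,.082]),pointed(Rc,np.array([0,0,-1.])),5)
Xs=[]
for n in ("side","top"):
    c=viewer.camera(n); C=cloud(c).reshape(-1,3)
    k=(np.hypot(C[:,0]-p[0],C[:,1]-p[1])<.03)&(C[:,2]>.026)&(C[:,2]<p[2]-.012)
    Xs.append(C[k]); print(n,k.sum())
    if n=="side": cv2.imwrite("pics/s7.png",cv2.resize(c["color"][120:280,220:420][...,::-1],None,fx=3,fy=3))
X=Xs[0]
def f(x):
    a=np.array([x[2],x[3],1]);a/=np.linalg.norm(a)
    return sdf(X,np.array([p[0]+x[0],p[1]+x[1],p[2]-.0724+x[4]]),a,.015,0,.066)
s=least_squares(f,[0,0,0,0,0],loss="soft_l1",f_scale=.001); print("foot off, tilt, dz",s.x.round(4),np.median(abs(f(s.x))))
E
```

```text
time: 28.75
tool_pos: [0.5212, -0.2068, 0.1133]
tool_rot: [-0.445, -0.549, 0.552, 0.442]
wrist_force: [0.6, -0.2, -1.3]
gripper_width: 0.124
t 28.75 h mm 100.4 off(tool)mm [-160.4  118.7  135.3] tilt err(tool rotvec) [-0.0303  0.     -0.5781] j [-0.46  0.52  1.73 -0.01  0.9  -2.24] F [ 0.6 -0.2 -1.3] g 10.6 p [ 0.5212 -0.2068  0.1133]
axis [ 3.0e-04 -6.5e-03 -1.0e+00] p [ 0.52123028 -0.20681138  0.11332624]
N 5 d mm [ 0.3  6.3 -0.4] w [-0.0002  0.     -0.0013] | deg/row 0.08 mm/row 6.3
side 169
top 0
foot off, tilt, dz [ 0.0005 -0.0006 -0.0217 -0.0074  0.001 ] 0.0011994064508074574
```

View pics/s7.png

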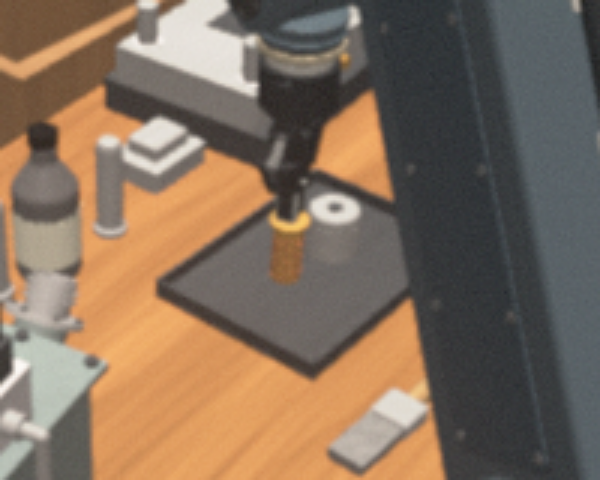

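The strainer hangs nearly vertical over the tray, from about (290,215) to (287,282), about 0.02 rad off. Lowering.

```bash

python3 -m handwheel '[{"dx":0.3,"dy":8,"dz":-0.4,"wx":0,"wy":0,"wz":-0.003},{"dx":0.3,"dy":8,"dz":-0.4,"wx":0,"wy":0,"wz":-0.003},{"dx":0.3,"dy":8,"dz":-0.4,"wx":0,"wy":0,"wz":0},{"dx":0,"dy":5,"dz":0,"wx":0,"wy":0,"wz":0},{"dx":0,"dy":2,"dz":0,"wx":0,"wy":0,"wz":0},{"dx":0,"dy":0,"dz":0,"wx":0,"wy":0,"wz":0}]' 5 60
python3 -c "
from h import *
where();print(state()[2].as_matrix()[:,1])"
```

```text
time: 29.45
tool_pos: [0.5235, -0.2047, 0.0798]
tool_rot: [0.443, 0.551, -0.55, -0.444]
wrist_force: [0.4, -0.3, -1.0]
gripper_width: 0.122
t 29.45 h mm 72.0 off(tool)mm [-176.   127.5  133.7] tilt err(tool rotvec) [-0.03    0.     -0.5715] j [-0.46  0.57  1.74  0.    0.84 -2.24] F [ 0.4 -0.3 -1. ] g 10.4 p [ 0.5235 -0.2047  0.0798]
[-5.85280363e-04  1.51820300e-03 -9.99998676e-01]
```

```bash

python3 -m handwheel '[{"dx":0,"dy":1.5,"dz":0,"wx":0,"wy":0,"wz":0},{"dx":0,"dy":1,"dz":0,"wx":0,"wy":0,"wz":0}]' 5 60
python3 -c "
from h import *
where()"
python3 -m handwheel '[{"dx":0,"dy":1,"dz":0,"wx":0,"wy":0,"wz":0},{"dx":0,"dy":1,"dz":0,"wx":0,"wy":0,"wz":0}]' 5 60
python3 -c "
from h import *
where()"
```

```text
time: 29.65
tool_pos: [0.5237, -0.2048, 0.0774]
tool_rot: [0.443, 0.551, -0.55, -0.444]
wrist_force: [-0.2, 0.1, -1.1]
gripper_width: 0.119
t 29.65 h mm 70.1 off(tool)mm [-177.1  128.4  133.7] tilt err(tool rotvec) [-0.0296  0.     -0.5718] j [-0.46  0.57  1.74  0.    0.83 -2.24] F [-0.2  0.1 -1.1] g 10.2 p [ 0.5237 -0.2048  0.0774]
time: 29.85
tool_pos: [0.5244, -0.205, 0.0762]
tool_rot: [0.444, 0.551, -0.55, -0.443]
wrist_force: [0.4, 2.3, 10.8]
gripper_width: 0.123
t 29.85 h mm 69.3 off(tool)mm [-177.9  128.9  133.2] tilt err(tool rotvec) [-0.0282  0.     -0.5726] j [-0.46  0.58  1.74  0.    0.83 -2.24] F [ 0.4  2.3 10.8] g 10.5 p [ 0.5244 -0.205   0.0762]
```

```bash

python3 -m handwheel '[{"dx":0,"dy":0,"dz":0,"wx":0,"wy":0,"wz":0},{"dx":0,"dy":0,"dz":0,"wx":0,"wy":0,"wz":0},{"dx":0,"dy":0,"dz":0,"wx":0,"wy":0,"wz":0},{"dx":0,"dy":0,"dz":0,"wx":0,"wy":0,"wz":0},{"dx":0,"dy":-10,"dz":0,"wx":0,"wy":0,"wz":0},{"dx":0,"dy":-20,"dz":0,"wx":0,"wy":0,"wz":0},{"dx":0,"dy":-30,"dz":0,"wx":0,"wy":0,"wz":0},{"dx":0,"dy":-40,"dz":0,"wx":0,"wy":0,"wz":0},{"dx":0,"dy":-40,"dz":0,"wx":0,"wy":0,"wz":0},{"dx":0,"dy":0,"dz":0,"wx":0,"wy":0,"wz":0}]' 45 40
python3 - <<'E'
from h import *
where(); 
c=viewer.camera("side"); C=cloud(c)
cv2.imwrite("pics/s8.png",cv2.resize(c["color"][120:280,220:420][...,::-1],None,fx=3,fy=3))
for n,xy in (("cap",(.53,-.319)),("strainer",(.524,-.205))):
    X=C.reshape(-1,3); X=X[(np.hypot(X[:,0]-xy[0],X[:,1]-xy[1])<.05)&(X[:,2]>.012)&(X[:,2]<.12)]
    print(n,len(X),np.percentile(X,[2,50,98],axis=0).round(3).tolist())
E
```

```text
time: 30.85
tool_pos: [0.5238, -0.205, 0.2245]
tool_rot: [0.444, 0.551, -0.55, -0.443]
wrist_force: [0.1, 0.6, -0.0]
gripper_width: 0.531
t 30.85 h mm 190.7 off(tool)mm [-108.2   80.1  130.2] tilt err(tool rotvec) [-0.0284 -0.     -0.5726] j [-0.46  0.38  1.63  0.    1.13 -2.24] F [ 0.1  0.6 -0. ] g 45.3 p [ 0.5238 -0.205   0.2245]
cap 340 [[0.503, -0.34, 0.014], [0.524, -0.304, 0.047], [0.555, -0.29, 0.059]]
strainer 246 [[0.507, -0.219, 0.013], [0.519, -0.196, 0.058], [0.54, -0.187, 0.094]]
```

View pics/s8.png

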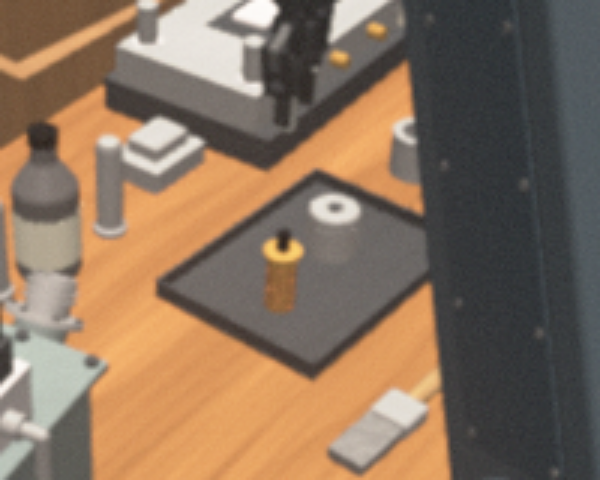

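Both parts stand upright and apart in the tray: the cap at about (335,228), the strainer at about (282,275) with its knob top at z of about 0.094. The gripper is clear, so I'm handing in.

```bash
python3 -c "
from rig import job_done
print(job_done())"
```

```text
the job is handed in; nothing more can be done
None
```

I unscrewed the cap in two strokes of about 1.6 turns in total and lifted it straight off along the neck. It now stands open side down in the tray at about (0.53, -0.32). I then drew the strainer out by its knob and stood it on its foot at about (0.52, -0.205). I handed the job in at about 31 s of the 72 s allowed; the hand-in reported no verdict.

**Last checks:**
- **Heights:** in the depth image the cap's top was at about 0.055–0.06 m (0.056 expected). The strainer's knob top was at about 0.094 m (0.094 expected).
- **Position:** both parts look upright, stand about 0.11 m apart, and the gripper was about 0.22 m up and clear of them. I did not fit their tilt once released; the strainer measured about 0.02 rad off vertical while it was still held.
- **Forces:** wrist forces stayed near 11 N in every reading I took between moves.
- **Bystanders:** I did not re-measure them. No move came close to them, and those visible in the last picture looked undisturbed.

**Disagreements:**
- With the knob gripped, the gripper read about 11 mm against the stated 14 mm, but the grip held.
- The tool drifted about 7 mm sideways on the way down to the knob. I corrected that before closing the fingers.

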